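Invert a washed flanged cup onto its drying peg and lock the keeper

TASK

Take the long flanged aluminium cup out of the sloping drain cradle, turn it mouth down and lower it gently, without dropping it, over the white peg of the drying station until its flange lies flat on the steel tray. Then slide the station's keeper fully home over the flange, let go of everything, and leave the short cup on its post, the ring gauge and the flanged hub undisturbed.

Things in the scene. Friction and masses are not known exactly. Their poses are not given: they have to be found in the camera images.
- cup: Turned aluminium cup, about 0.22 kg: tube 50 mm outside, 42 mm bore, 110 mm long, one end closed (6 mm base), flange 76 mm across and 6 mm thick round the open mouth. Origin: centre of the closed end; z runs from there to the mouth. Starts in the cradle, mouth 20 degrees below level, facing roughly to the robot's left (+y). The closed 55 mm of tube are free on both sides for a grasp across it.
- cup_mouth (a point): Centre of the cup's mouth, in the outer face of the flange, 110 mm along the cup's z axis from its origin.
- cradle: Fixed grey cradle, base 160 x 84 x 8 mm: two sloping 10 mm rods, 28 mm apart, under the cup and a low stop plate before its flange. Origin: on the table; x points the way the mouth faces at the start. The centre of the cup's closed end is then at x = -48 mm, 84 mm up. Lift the cup straight up. Fingers leaning 35 degrees towards +x here end 35 degrees the other way with the cup mouth down.
- station: Fixed drying station: steel tray 215 x 104 mm, 12 mm thick, with an upright white peg (34 mm thick for 60 mm, then tapering to 18 mm at its top 80 mm above the tray) and a sliding keeper. Origin: on the table under the peg; x points from peg to keeper; tray from x = -55 to 160 mm. The keeper's side rails, 28 mm above the table, begin at x = 59 mm.
- seat (a point): Where the centre of the cup's mouth must come to lie: on the peg's axis at the tray's upper face.
- peg_tip (a point): Centre of the peg's top, 80 mm above the tray.
- keeper (a joint): Keeper travel in m: 0 drawn back (starts at 0 to 0.008), 0.03 fully home. Slides along the station's -x towards the peg, friction about 1.5 N, stays where left. Its flat tongue (42 mm wide, 4 mm thick, underside 20.5 mm above the table) passes 2.5 mm over a seated flange; home, its tip is 32 mm from the peg's axis. It runs against the flange of a cup not seated.
- tab (a point): Middle of the outer face of the keeper's upright black tab (12 mm thick along the slide, 34 mm wide, from 24.5 to 72.5 mm above the table); the point is 60 mm above the table, 130 mm from the peg's axis with the keeper drawn back, 100 mm with it home. Push this face towards the peg, or pinch the tab from above.
- short_cup: Bystander: plain short aluminium cup, 64 mm across, 65 mm high, no flange, upside down on a separate post. Origin: centre of its closed end (on top). Leave alone.
- post: Fixed post carrying the short cup: round steel foot 84 mm across, 10 mm thick. Origin: on the table under its axis.
- ring_gauge: Bystander: steel ring, 84 mm outside, 52 mm hole, 28 mm high, flat on the table. Origin: centre of its underside. Leave alone.
- hub: Bystander: solid aluminium flanged hub, 90 mm across, 45 mm high. Origin: centre of its underside. Leave alone.
Things that resemble listed ones, but are neither listed nor needed, are in the scene too. Of the things like the station, leave any that is yellow; of the rest the smaller one is meant.

How it is judged:
By the outcome, as a careful person would: the job done as asked, in the order asked, and still so for the second after the job is handed in, with the robot touching nothing.
It also fails if it takes over 54 s, if anything falls off the work surface, if the arm or the gripper's body presses on something with over 40 N, if the wrist force passes 120 N, or if a joint passes its speed limit or range.

ROBOT

A 6-joint arm with a two-finger parallel gripper is mounted at the origin on the work surface. World frame = base frame: x ahead of the robot, y to its left, z up, the work surface at z = 0. Lengths are in mm, angles in rad, forces in N, time in s.
With the tool pointing down it reaches from about 250 to 725 mm from the base axis. Payload 4 kg.
Tool frame: the origin (TCP) lies between the finger pads; the fingertips stand 22 mm ahead of it and the grasp point (between the pads) lies 3 mm ahead of it; z points along the fingers, y is the line along which they close (so a half turn about z gives the same grasp; the last joint's range is limited). The gripper opens to 85 mm and grips with 20 to 120 N. Pads are 22 mm wide; open, the fingers measure 114 mm over their backs; the gripper's body (76 mm by 85 mm) begins 54 mm behind the grasp point. The pads swing forward as they close: fully open they stand 13 mm farther back than shut.
Start: joints at [1.27, 0.241, 0.005, 1.335, 0, 1.571], TCP at [148.14, 477.55, 253.306] pointing down, gripper open.
Joint ranges: [-2.72, 2.72], [-1.05, 1.87], [-1.09, 1.28], [-1.99, 2.15], [-1.42, 1.44], [-3.14, 3.14]. Speed limits (rad/s): [2.79, 2.79, 3.14, 3.14, 3.14, 3.14].

INTERFACE

Orientations are given as [roll, pitch, yaw] about the fixed x, y, z axes, in that order (R = Rz(yaw) Ry(pitch) Rx(roll)).
In Python, from rig import get_state, snapshot, bot gives the robot as it stands. The module is installed in compiled form; this text tells all that it offers.
- The arm moves only by the tool arm_command, never from a script. Its argument "deltas" is a list of rows, each an object of numbers: "x", "y", "z": the shift along the tool's x, y, z in mm; "rx", "ry", "rz": the turn, a rotation vector about the tool's x, y, z in rad. A call has 1 to 20 rows; each row is the pose to reach, as a shift and turn from the pose commanded when the call began, along the tool's axes at that moment; what a row does not reach only later rows make up. A row lasts 1/10 s, in which the tool goes at most 50 mm and 8.59 degrees, less where a joint would pass 70% of its speed; a pose out of reach is approached as far as the arm can. A call with a gripper value outside its range is refused whole. "hand" is the opening, from 0 (shut) to 1 (fully open), set as the call begins (left out, the last holds). The fingers move at their own pace and stop on an object; "squeeze" is the grip in N (left out, the last holds). Time passes only in rows, so rows that repeat a pose let the fingers close. It gives the time, the measured TCP pose, the force, the opening and the grip force at its end, in the units of the state.
- get_state(): the state, without advancing time (a new reading comes with each control period).
- snapshot(name): name is "side" or "top"; returns a dict with "img" (480x640x3 uint8, blue, green, red), "z_map" (480x640 float32, mm along the optical axis (not along the pixel's ray), 0 where there is no reading), "fx", "fy", "cx", "cy" (pixels), "camera_from_world" (4x4, takes a point from world to camera coordinates). Camera axes: x right, y up, looking along -z (the intrinsics and any distortion apply to the point x, -y, -z); pixel columns grow to the right and rows downward; lengths in mm; the calibration is good to about 2 mm. A picture is of the moment at which its call begins.
- bot.close_job(): hands the job in; it is judged then, once.
The state is a dict: "clock": time; "joint_pos": joint angles; "qvel": joint speeds; "tau": joint torques, N m; "position": TCP position; "ee_rot": TCP orientation; "ft_force": force on the tool from outside, world axes, zero at the start; "ft_torque": the same for the moment, N m; "grip_width": opening from 0.0 (shut) to 1.0 (fully open); "finger_force": force on a finger pad.
Only numpy, scipy, OpenCV 4.12 (cv2) and the standard library are available. Lean on these libraries where they do the work, as an engineer would, in place of code of your own. Each camera call takes 0.05 s, during which the arm holds its last target. There are 200 camera calls.

## Working session

There is one attempt and no reset: what is moved stays moved. The work goes in short steps, Python scripts to look and compute and a tool call to move; the robot and the scene stay as the last step left them, time stands still between calls to the robot, and variables do not carry over. Pictures are saved under pics/ and viewed, at most 10 in all, crops included, and the job is handed in when it is done.

Besides the shell and the picture viewer there is one more tool, called after ">>>" as name(argument=value, ...) on one line, values as JSON. arm_command: Moves the arm, as the interface text tells. Its arguments: {"type":"object","properties":{"deltas":{"type":"array"},"hand":{"type":"number"},"squeeze":{"type":"number"}},"required":["deltas"]}

```bash
mkdir -p pics; ls; python3 - <<'E'
from rig import get_state, snapshot
import cv2, numpy as np, pickle
s=get_state(); print({k:np.round(v,3).tolist() for k,v in s.items()})
for n in ("side","top"):
    d=snapshot(n); pickle.dump(d,open(n+"0.pkl","wb")); cv2.imwrite(f"pics/{n}0.png",d["img"])
    print(n,{k:np.round(d[k],3).tolist() for k in d if k not in("img","z_map")},(d["z_map"]>0).mean())
E
```

```text
pics
{'clock': 0.0, 'joint_pos': [1.27, 0.241, 0.004, 1.335, -0.0, 1.571], 'qvel': [0.001, 0.0, -0.002, 0.001, -0.001, 0.001], 'tau': [0.002, -37.231, 25.241, 0.017, 0.0, 0.0], 'position': [147.973, 476.999, 252.418], 'ee_rot': [-3.14, 0.0, 2.841], 'ft_force': [-1.207, 0.287, -0.232], 'ft_torque': [-0.038, 0.037, 0.038], 'finger_force': 0.0, 'grip_width': 1.003}
side {'fx': 604.117, 'fy': 604.117, 'cx': 324.481, 'cy': 235.985, 'camera_from_world': [[0.89, -0.456, -0.017, -424.332], [0.331, 0.621, 0.71, -233.893], [-0.313, -0.638, 0.704, -1108.793], [0.0, 0.0, 0.0, 1.0]]} 0.996044921875
top {'fx': 501.612, 'fy': 501.612, 'cx': 321.452, 'cy': 246.105, 'camera_from_world': [[-0.016, -1.0, 0.0, 8.788], [0.984, -0.016, 0.176, -487.249], [-0.176, 0.003, 0.984, -1244.422], [0.0, 0.0, 0.0, 1.0]]} 0.9960026041666666
```

View pics/top0.png

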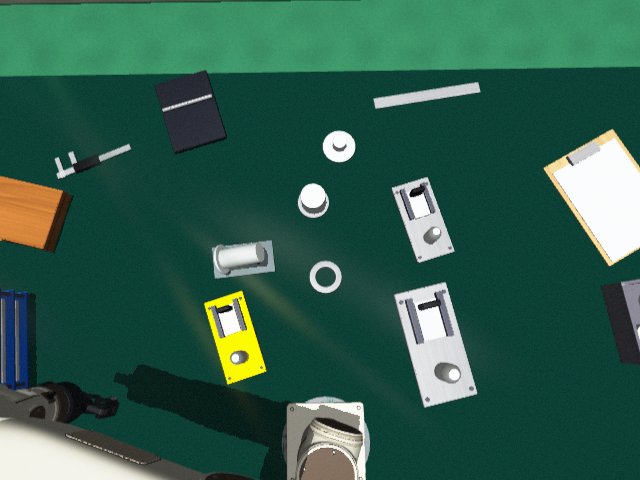

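View pics/side0.png

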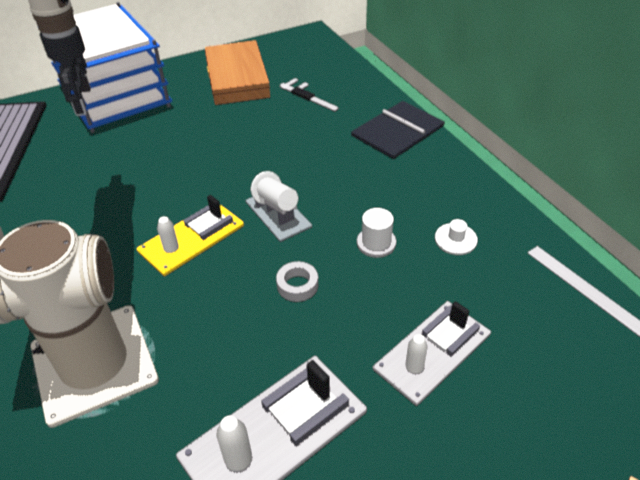

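The top view shows the long cup lying in the cradle at about (242,256).

Candidates for the station:
- yellow one at (235,337): excluded
- large steel one at (436,345): the bigger of the rest, so not meant
- small steel one at (423,220): chosen, with its peg at (432,235) and its tab at (417,192)

Other cups: the short cup on its post at (313,200) and the hub at (339,146).

```bash
cat > h.py <<'E'
import numpy as np, cv2, pickle
from rig import get_state, snapshot
def cloud(d):
    z=d["z_map"].astype(float); v,u=np.mgrid[:z.shape[0],:z.shape[1]]
    P=np.stack([(u-d["cx"])/d["fx"]*z,-(v-d["cy"])/d["fy"]*z,-z,np.ones_like(z)],-1)
    W=P@np.linalg.inv(d["camera_from_world"]).T
    return np.where(z[...,None]>0,W[...,:3],np.nan)
def ray(d,u,v,h):
    M=np.linalg.inv(d["camera_from_world"]); r=M[:3,:3]@[(u-d["cx"])/d["fx"],-(v-d["cy"])/d["fy"],-1]
    return M[:3,3]+r*(h-M[2,3])/r[2]
def pix(d,p):
    c=d["camera_from_world"]@np.r_[p,1]; return np.array([d["cx"]-d["fx"]*c[0]/c[2],d["cy"]+d["fy"]*c[1]/c[2]])
E
python3 - <<'E'
from h import *
np.set_printoptions(precision=1,suppress=True)
T=pickle.load(open("top0.pkl","rb")); S=pickle.load(open("side0.pkl","rb"))
for n,d,bs,bc in (("top",T,(385,455,172,268),(208,280,235,282)),("side",S,(370,495,298,404),(244,312,168,238))):
    W=cloud(d); g=cv2.cvtColor(d["img"],cv2.COLOR_BGR2HSV)
    a=W[bs[2]:bs[3],bs[0]:bs[1]].reshape(-1,3); 
    tbl=np.nanmedian(a[a[:,2]<5][:,2]); print(n,"table z",tbl)
    t=a[(a[:,2]>8)&(a[:,2]<16)]; r=cv2.minAreaRect(t[:,:2].astype(np.float32)); print(" tray",r,np.median(t[:,2]),cv2.boxPoints(r).tolist())
    p=a[(a[:,2]>78)]; print(" peg top",len(p),p.mean(0),p.max(0))
    for z0,z1 in ((30,40),(40,50),(50,60),(60,70),(70,80)):
        q=a[(a[:,2]>z0)&(a[:,2]<z1)]; print("  ",z0,len(q))
    # tab
    hs=g[bs[2]:bs[3],bs[0]:bs[1]].reshape(-1,3); q=a[(hs[:,2]<50)&(a[:,2]>60)]; print(" tab",len(q),q.mean(0),cv2.minAreaRect(q[:,:2].astype(np.float32)))
    c=W[bc[2]:bc[3],bc[0]:bc[1]].reshape(-1,3)
    b=c[(c[:,2]>5)&(c[:,2]<12)]; r=cv2.minAreaRect(b[:,:2].astype(np.float32)); print(" cradle base",r,np.median(b[:,2]))
    q=c[c[:,2]>50]; print(" cup pts",len(q),q.min(0),q.max(0),q.mean(0)); np.save(n+"cup.npy",q)
# top crop check
x=cv2.resize(np.hstack([S["img"][295:410,365:500],S["img"][150:265,230:365]]),None,fx=2.9,fy=2.9,interpolation=cv2.INTER_CUBIC); cv2.imwrite("pics/crop0.png",x)
from scipy.optimize import least_squares
# cylinder axis fit, both views merged, tube only iteratively
q=np.vstack([np.load("topcup.npy"),np.load("sidecup.npy")])
def res(p,q):
    a=np.array([np.cos(p[2])*np.cos(.349),np.sin(p[2])*np.cos(.349),-np.sin(.349)]); o=np.r_[p[:2],p[3]]
    e=q-o; return np.linalg.norm(e-np.outer(e@a,a),axis=1)-25
m=q.mean(0); p=[m[0],m[1],np.pi/2,m[2]-10]
for th in (15,5,3):
    k=np.abs(res(p,q))<th; p=least_squares(res,p,args=(q[k],),loss="soft_l1").x
a=np.array([np.cos(p[2])*np.cos(.349),np.sin(p[2])*np.cos(.349),-np.sin(.349)]); o=np.r_[p[:2],p[3]]
k=np.abs(res(p,q))<3; s=(q-o)@a; print("axis yaw",p[2],"pt",o,"extent",np.percentile(s[k],[0,1,2,98,99,100]),"all",s.min(),s.max(),k.sum())
s0=np.percentile(s,1.0); print("closed end",o+a*s0, "z-on-axis at",)
E
```

```text
top table z -1.0668740715186686
 tray ((550.5501708984375, -233.00527954101562), (215.15533447265625, 179.04507446289062), 16.414588928222656) 11.271337924103136 [[422.0593566894531, -177.5314178466797], [472.6549377441406, -349.2789611816406], [679.041015625, -288.4791259765625], [628.4454345703125, -116.73159790039062]]
 peg top 91 [ 509.6 -282.3   87.1] [ 525.2 -269.2   95.2]
   30 59
   40 28
   50 27
   60 50
   70 94
 tab 66 [ 625.  -248.7   70. ] ((624.7056274414062, -248.57281494140625), (11.714245796203613, 31.873931884765625), 17.54010581970215)
 cradle base ((465.6418151855469, 205.046142578125), (119.46143341064453, 184.9398956298828), 0.4249478876590729) 7.481823580505079
 cup pts 1017 [420.1 145.8  50.6] [492.5 269.2 108.2] [459.2 209.1  81.1]
side table z 1.3889192349910218
 tray ((563.0653076171875, -267.7586669921875), (217.04522705078125, 105.54936981201172), 16.619468688964844) 13.085697009903015 [[443.98187255859375, -248.2276153564453], [474.17047119140625, -349.36767578125], [682.1487426757812, -287.28973388671875], [651.9601440429688, -186.149658203125]]
 peg top 220 [ 509.6 -286.4   87.7] [ 524.9 -270.9   97.5]
   30 288
   40 132
   50 125
   60 134
   70 217
 tab 126 [ 625.  -251.6   68.9] ((626.3807373046875, -250.21839904785156), (11.150653839111328, 31.89947509765625), 17.73893928527832)
 cradle base ((477.4781799316406, 247.8813018798828), (253.46348571777344, 161.78485107421875), 63.815975189208984) 8.992792841700691
 cup pts 1141 [420.8 146.2  50. ] [494.3 273.5 114.5] [457.5 200.1  79.9]
axis yaw 1.6798803158287863 pt [ 516.8 -285.1  244.9] extent [467.5 469.9 470.5 576.7 577.9 582.9] all 463.0830483987281 584.0155977232442 1288
closed end [468.9 152.8  84.6] z-on-axis at
```

View pics/crop0.png

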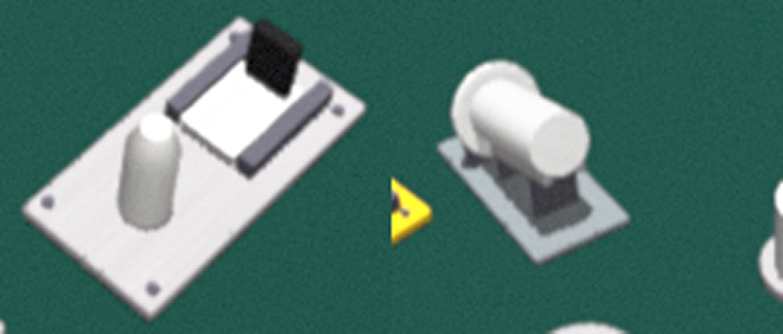

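The crop confirms the choice: the small steel station with its white peg and black tab, and the flanged cup in the cradle with its closed end facing us. Station peg is at about (511,-284) with yaw 0.29. The cup's closed end is at about (469,153,84.6), axis azimuth 1.68.

```bash
cat >> h.py <<'E'
from scipy.spatial.transform import Rotation as Ro
def tool(yaw,tilt): return Ro.from_euler("xyz",[np.pi,0,yaw])*Ro.from_rotvec([0,tilt,0])
def delta(p,R,note=""):
    s=get_state(); R0=Ro.from_euler("xyz",s["ee_rot"])
    print(note,"shift",np.round(R0.inv().apply(np.array(p)-s["position"]),1),"turn",np.round((R0.inv()*R).as_rotvec(),3))
E
python3 - <<'E'
from h import *
G=np.array([465.8,180.8,74.3]); R=tool(1.68,.611); t=R.apply([0,0,1]); print(t)
delta(G-100*t,R,"pre")
E
```

```text
[-0.06252426  0.57026949 -0.81907474]
pre shift [-414.2 -241.2   96.8] turn [-0.356  0.541  1.122]
```

>>> arm_command(deltas=[{"x": -100, "y": -60, "z": 10, "rx": -0.09, "ry": 0.135, "rz": 0.28}, {"x": -207, "y": -120, "z": 30, "rx": -0.178, "ry": 0.27, "rz": 0.56}, {"x": -310, "y": -180, "z": 60, "rx": -0.267, "ry": 0.405, "rz": 0.84}, {"x": -414, "y": -241, "z": 97, "rx": -0.356, "ry": 0.541, "rz": 1.122}, {"x": -414, "y": -241, "z": 97, "rx": -0.356, "ry": 0.541, "rz": 1.122}, {"x": -414, "y": -241, "z": 97, "rx": -0.356, "ry": 0.541, "rz": 1.122}, {"x": -414, "y": -241, "z": 97, "rx": -0.356, "ry": 0.541, "rz": 1.122}, {"x": -414, "y": -241, "z": 97, "rx": -0.356, "ry": 0.541, "rz": 1.122}, {"x": -414, "y": -241, "z": 97, "rx": -0.356, "ry": 0.541, "rz": 1.122}, {"x": -414, "y": -241, "z": 97, "rx": -0.356, "ry": 0.541, "rz": 1.122}, {"x": -414, "y": -241, "z": 97, "rx": -0.356, "ry": 0.541, "rz": 1.122}, {"x": -414, "y": -241, "z": 97, "rx": -0.356, "ry": 0.541, "rz": 1.122}, {"x": -414, "y": -241, "z": 97, "rx": -0.356, "ry": 0.541, "rz": 1.122}, {"x": -414, "y": -241, "z": 97, "rx": -0.356, "ry": 0.541, "rz": 1.122}], hand=1)

```text
clock: 1.5
position: [471.2, 125.9, 156.8]
ee_rot: [3.14, -0.613, 1.683]
ft_force: [0.6, -0.4, 0.2]
grip_width: 1.003
finger_force: 0.0
```

```bash
python3 - <<'E'
from h import *
np.set_printoptions(precision=2,suppress=True)
G=np.array([465.8,180.8,74.3]); R=tool(1.68,.611); t=R.apply([0,0,1])
s=get_state(); print(s["clock"],s["position"],s["joint_pos"],s["qvel"])
delta(G-100*t,R,"pre"); delta(G-3*t,R,"grasp")
d=snapshot("side"); cv2.imwrite("pics/a1.png",cv2.resize(d["img"][60:290,160:400],None,fx=2.5,fy=2.5))
E
```

```text
1.5 [471.15 125.88 156.76] [-0.07  0.36 -0.24  1.1   0.6   1.35] [ 0. -0.  0. -0. -0. -0.]
pre shift [-2.1  0.7 -0.8] turn [-0. -0.  0.]
grasp shift [-2.3  0.7 96.2] turn [-0. -0.  0.]
```

View pics/a1.png

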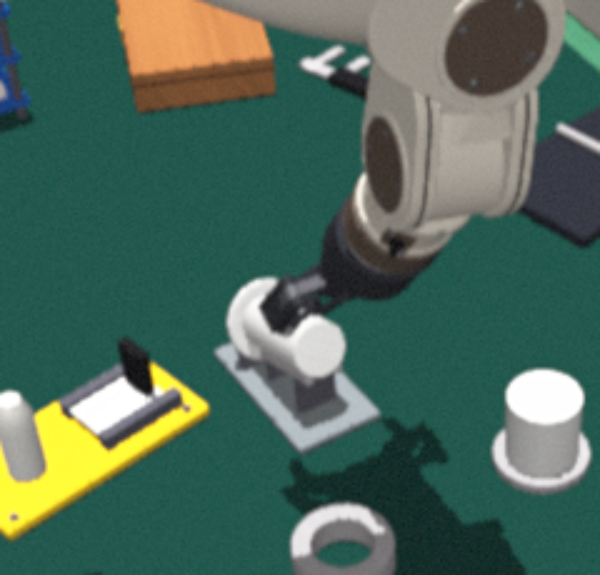

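The gripper is behind and above the closed end, with the fingers around (285,300) in line with the tube. Descending and closing.

>>> arm_command(deltas=[{"x": -1, "y": 0.5, "z": 15}, {"x": -2, "y": 0.7, "z": 30}, {"x": -2, "y": 0.7, "z": 45}, {"x": -2, "y": 0.7, "z": 60}, {"x": -2, "y": 0.7, "z": 72}, {"x": -2, "y": 0.7, "z": 82}, {"x": -2, "y": 0.7, "z": 90}, {"x": -2, "y": 0.7, "z": 96}, {"x": -2, "y": 0.7, "z": 96}, {"x": -2, "y": 0.7, "z": 96}])

```text
invalid input at $.deltas[0]: expected keys x, y, z, rx, ry, rz
```

>>> arm_command(deltas=[{"x": 0}, {"x": 0}, {"x": 0}, {"x": 0}, {"x": 0}, {"x": 0}, {"x": 0}, {"x": 0}, {"x": 0}, {"x": 0}, {"x": 0}, {"x": 0}], hand=0, squeeze=60)

```text
invalid input at $.deltas[0]: expected keys x, y, z, rx, ry, rz
```

>>> arm_command(deltas=[{"x": -1, "y": 0.5, "z": 15, "rx": 0, "ry": 0, "rz": 0}, {"x": -2, "y": 0.7, "z": 30, "rx": 0, "ry": 0, "rz": 0}, {"x": -2, "y": 0.7, "z": 45, "rx": 0, "ry": 0, "rz": 0}, {"x": -2, "y": 0.7, "z": 60, "rx": 0, "ry": 0, "rz": 0}, {"x": -2, "y": 0.7, "z": 72, "rx": 0, "ry": 0, "rz": 0}, {"x": -2, "y": 0.7, "z": 82, "rx": 0, "ry": 0, "rz": 0}, {"x": -2, "y": 0.7, "z": 90, "rx": 0, "ry": 0, "rz": 0}, {"x": -2, "y": 0.7, "z": 96, "rx": 0, "ry": 0, "rz": 0}, {"x": -2, "y": 0.7, "z": 96, "rx": 0, "ry": 0, "rz": 0}, {"x": -2, "y": 0.7, "z": 96, "rx": 0, "ry": 0, "rz": 0}])

```text
clock: 2.55
position: [467.2, 178.1, 76.8]
ee_rot: [3.14, -0.613, 1.681]
ft_force: [-0.7, 0.1, 0.7]
grip_width: 1.002
finger_force: 0.0
```

>>> arm_command(deltas=[{"x": 0, "y": 0, "z": 0, "rx": 0, "ry": 0, "rz": 0}, {"x": 0, "y": 0, "z": 0, "rx": 0, "ry": 0, "rz": 0}, {"x": 0, "y": 0, "z": 0, "rx": 0, "ry": 0, "rz": 0}, {"x": 0, "y": 0, "z": 0, "rx": 0, "ry": 0, "rz": 0}, {"x": 0, "y": 0, "z": 0, "rx": 0, "ry": 0, "rz": 0}, {"x": 0, "y": 0, "z": 0, "rx": 0, "ry": 0, "rz": 0}, {"x": 0, "y": 0, "z": 0, "rx": 0, "ry": 0, "rz": 0}, {"x": 0, "y": 0, "z": 0, "rx": 0, "ry": 0, "rz": 0}, {"x": 0, "y": 0, "z": 0, "rx": 0, "ry": 0, "rz": 0}, {"x": 0, "y": 0, "z": 0, "rx": 0, "ry": 0, "rz": 0}, {"x": 0, "y": 0, "z": 0, "rx": 0, "ry": 0, "rz": 0}, {"x": 0, "y": 0, "z": 0, "rx": 0, "ry": 0, "rz": 0}], hand=0, squeeze=60)

```text
clock: 3.75
position: [466.0, 177.9, 76.9]
ee_rot: [-3.14, -0.614, 1.679]
ft_force: [-4.6, -3.0, 4.8]
grip_width: 0.582
finger_force: 61.7
```

>>> arm_command(deltas=[{"x": 2.9, "y": 0, "z": -4.1, "rx": 0, "ry": 0, "rz": 0}, {"x": 5.7, "y": 0, "z": -8.2, "rx": 0, "ry": 0, "rz": 0}, {"x": 11.5, "y": 0, "z": -16.4, "rx": 0, "ry": 0, "rz": 0}, {"x": 20, "y": 0, "z": -28.7, "rx": 0, "ry": 0, "rz": 0}, {"x": 31.5, "y": 0, "z": -45, "rx": 0, "ry": 0, "rz": 0}, {"x": 43, "y": 0, "z": -61.4, "rx": 0, "ry": 0, "rz": 0}, {"x": 57.4, "y": 0, "z": -82, "rx": 0, "ry": 0, "rz": 0}, {"x": 71.7, "y": 0, "z": -102.4, "rx": 0, "ry": 0, "rz": 0}, {"x": 86, "y": 0, "z": -122.9, "rx": 0, "ry": 0, "rz": 0}, {"x": 86, "y": 0, "z": -122.9, "rx": 0, "ry": 0, "rz": 0}, {"x": 86, "y": 0, "z": -122.9, "rx": 0, "ry": 0, "rz": 0}])

```text
clock: 4.85
position: [467.2, 177.5, 227.0]
ee_rot: [3.138, -0.612, 1.682]
ft_force: [-0.5, 0.2, -3.1]
grip_width: 0.576
finger_force: 64.0
```

```bash
python3 - <<'E'
from h import *
np.set_printoptions(precision=2,suppress=True)
s=get_state(); print(s["position"],s["joint_pos"],s["ft_force"],s["ft_torque"])
R=tool(1.68,.611-np.deg2rad(70)); R2=tool(1.68,.611+np.deg2rad(70)); print(R.apply([0,0,1]),R2.apply([0,0,1]))
# hover above the peg: mouth 130 above table; grasp point is 30 from closed end -> 80 above mouth
P=np.array([511,-284,12.]); t=R.apply([0,0,1])
delta(P+[0,0,80+110]-3*t,R,"hover"); print(P+[0,0,190]-3*t)
E
```

```text
[467.25 177.54 227.03] [ 0.03  0.27 -0.17  1.19  0.61  1.48] [-0.49  0.19 -3.07] [-0.94 -0.11  0.01]
[ 0.06 -0.57 -0.82] [-0.11  0.96  0.26]
hover shift [-391.    -7.  -246.9] turn [ 0.   -1.22  0.  ]
[ 510.81 -282.29  204.46]
```

>>> arm_command(deltas=[{"x": -15, "y": 0, "z": -10, "rx": 0, "ry": -0.06, "rz": 0}, {"x": -40, "y": 0, "z": -25, "rx": 0, "ry": -0.16, "rz": 0}, {"x": -70, "y": -1, "z": -44, "rx": 0, "ry": -0.26, "rz": 0}, {"x": -103, "y": -2, "z": -65, "rx": 0, "ry": -0.36, "rz": 0}, {"x": -136, "y": -2, "z": -86, "rx": 0, "ry": -0.46, "rz": 0}, {"x": -169, "y": -3, "z": -107, "rx": 0, "ry": -0.56, "rz": 0}, {"x": -202, "y": -4, "z": -128, "rx": 0, "ry": -0.66, "rz": 0}, {"x": -235, "y": -4, "z": -149, "rx": 0, "ry": -0.76, "rz": 0}, {"x": -268, "y": -5, "z": -170, "rx": 0, "ry": -0.86, "rz": 0}, {"x": -301, "y": -6, "z": -190, "rx": 0, "ry": -0.96, "rz": 0}, {"x": -334, "y": -6, "z": -211, "rx": 0, "ry": -1.06, "rz": 0}, {"x": -362, "y": -7, "z": -229, "rx": 0, "ry": -1.14, "rz": 0}, {"x": -381, "y": -7, "z": -241, "rx": 0, "ry": -1.19, "rz": 0}, {"x": -391, "y": -7, "z": -247, "rx": 0, "ry": -1.22, "rz": 0}, {"x": -391, "y": -7, "z": -247, "rx": 0, "ry": -1.22, "rz": 0}, {"x": -391, "y": -7, "z": -247, "rx": 0, "ry": -1.22, "rz": 0}, {"x": -391, "y": -7, "z": -247, "rx": 0, "ry": -1.22, "rz": 0}])

```text
clock: 6.55
position: [510.3, -281.6, 203.1]
ee_rot: [3.141, 0.606, 1.681]
ft_force: [0.4, 0.7, -2.3]
grip_width: 0.576
finger_force: 64.0
```

```bash
python3 - <<'E'
from h import *
np.set_printoptions(precision=2,suppress=True)
s=get_state(); print(s["position"],s["ee_rot"],s["joint_pos"],s["ft_force"],s["ft_torque"])
out=[]
for n,c in (("side",(330,170,540,400)),("top",(370,160,500,290))):
    d=snapshot(n); pickle.dump(d,open(n+"1.pkl","wb")); out.append(cv2.resize(d["img"][c[1]:c[3],c[0]:c[2]],(400,int(400*(c[3]-c[1])/(c[2]-c[0])))))
    print(n,"peg tip",pix(d,[511,-284,92]),"mouth nominal",pix(d,[511,-284,122]), "closed",pix(d,[511,-284,232]))
h=max(o.shape[0] for o in out)
cv2.imwrite("pics/a2.png",np.hstack([cv2.copyMakeBorder(o,0,h-o.shape[0],0,0,0) for o in out]))
E
```

```text
[ 510.28 -281.56  203.14] [3.14 0.61 1.68] [-0.24  0.28 -0.22  0.83 -0.56  1.15] [ 0.4   0.69 -2.31] [ 0.86 -0.   -0.02]
side peg tip [417.98 339.73] mouth nominal [419.64 329.06] closed [426.41 285.8 ]
top peg tip [436.05 231.4 ] mouth nominal [438.84 228.86] closed [450.33 218.4 ]
```

View pics/a2.png

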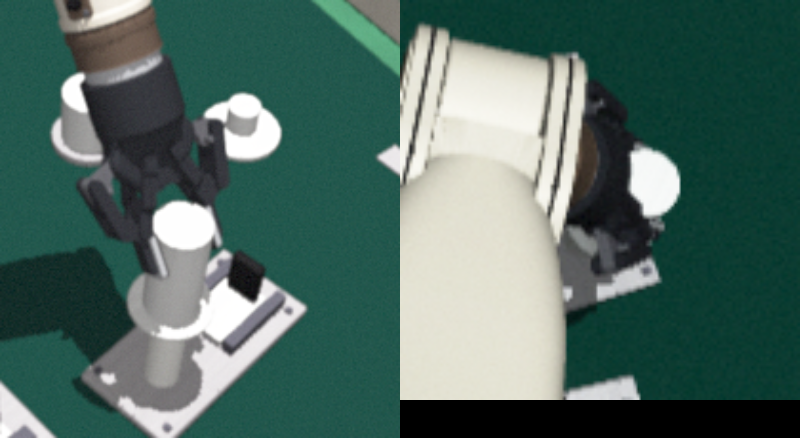

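The side view shows the cup mouth down over the peg: closed end at side px (425,288), flange at about (420,330), with the white peg below it at (417,350). Measuring the offset.

```bash
python3 - <<'E'
from h import *
from scipy.optimize import least_squares
np.set_printoptions(precision=1,suppress=True)
for n in ("side","top"):
    d=pickle.load(open(n+"1.pkl","rb")); W=cloud(d); b=d["img"].min(2)
    near=np.linalg.norm(W[...,:2]-[511,-284],axis=-1)<45
    m=near&(W[...,2]>222)&(W[...,2]<245)&(b>205)
    v,u=np.where(m); print(n,"closed pts",len(u),"z",np.median(W[m][:,2]),"mean",W[m].mean(0))
    c,r=cv2.minEnclosingCircle(W[m][:,:2].astype(np.float32)); print("  circle",c,r)
d=pickle.load(open("side1.pkl","rb")); W=cloud(d)
def fit(q,r,ax):
    f=lambda p:np.linalg.norm(q[:,:2]-p,axis=1)-r
    return least_squares(f,[511,-284],loss="soft_l1").x,len(q)
b=d["img"].min(2); sat=cv2.cvtColor(d["img"],cv2.COLOR_BGR2HSV)[...,1]
near=(np.linalg.norm(W[...,:2]-[511,-284],axis=-1)<34)&(sat<40)&(b>90)
for lo,hi,r in ((20,35,17),(35,50,17),(50,66,17),(135,150,25),(150,165,25),(165,185,25),(185,205,25),(205,220,25)):
    q=W[near&(W[...,2]>lo)&(W[...,2]<hi)]; 
    if len(q)>8: print(lo,hi,fit(q,r,0))
# pegs from initial pictures (same method)
for n in ("side","top"):
    d=pickle.load(open(n+"0.pkl","rb")); W=cloud(d); near=(np.linalg.norm(W[...,:2]-[511,-284],axis=-1)<30)
    for lo,hi in ((20,45),(45,68)):
        q=W[near&(W[...,2]>lo)&(W[...,2]<hi)]; print("peg0",n,lo,fit(q,17,0))
E
```

```text
side closed pts 622 z 226.9913114633011 mean [ 510.9 -284.3  227. ]
  circle (513.035400390625, -284.13134765625) 26.51409912109375
top closed pts 237 z 225.2261231405023 mean [ 511.4 -289.3  225.3]
  circle (511.0491943359375, -285.802734375) 23.762859344482422
20 35 (array([ 513.3, -281.8]), 99)
35 50 (array([ 513.4, -281.6]), 88)
50 66 (array([ 513.3, -281.6]), 108)
135 150 (array([ 512. , -281.6]), 172)
150 165 (array([ 512. , -281.5]), 185)
165 185 (array([ 511.9, -281.5]), 191)
185 205 (array([ 511.5, -282. ]), 223)
205 220 (array([ 510.9, -281.8]), 231)
peg0 side 20 (array([ 513.2, -281.8]), 157)
peg0 side 45 (array([ 513.2, -281.8]), 148)
peg0 top 20 (array([ 511.5, -284.7]), 31)
peg0 top 45 (array([ 511.7, -284.5]), 37)
```

>>> arm_command(deltas=[{"x": 4.6, "y": 1, "z": 6.6, "rx": 0, "ry": 0, "rz": 0}, {"x": 10.3, "y": 1, "z": 14.7, "rx": 0, "ry": 0, "rz": 0}, {"x": 16, "y": 1, "z": 23, "rx": 0, "ry": 0, "rz": 0}, {"x": 21.8, "y": 1, "z": 31.1, "rx": 0, "ry": 0, "rz": 0}, {"x": 27.5, "y": 1, "z": 39.3, "rx": 0, "ry": 0, "rz": 0}, {"x": 33.3, "y": 1, "z": 47.5, "rx": 0, "ry": 0, "rz": 0}, {"x": 39, "y": 1, "z": 55.7, "rx": 0, "ry": 0, "rz": 0}, {"x": 44.7, "y": 1, "z": 63.9, "rx": 0, "ry": 0, "rz": 0}, {"x": 49, "y": 1, "z": 70, "rx": 0, "ry": 0, "rz": 0}, {"x": 51.6, "y": 1, "z": 73.7, "rx": 0, "ry": 0, "rz": 0}, {"x": 51.6, "y": 1, "z": 73.7, "rx": 0, "ry": 0, "rz": 0}, {"x": 51.6, "y": 1, "z": 73.7, "rx": 0, "ry": 0, "rz": 0}])

```text
clock: 7.85
position: [511.8, -281.9, 114.0]
ee_rot: [3.14, 0.607, 1.679]
ft_force: [-0.7, 0.5, -2.7]
grip_width: 0.574
finger_force: 64.0
```

```bash
python3 - <<'E'
from h import *
from scipy.optimize import least_squares
np.set_printoptions(precision=2,suppress=True)
s=get_state(); print(s["position"],s["ee_rot"],s["ft_force"],s["ft_torque"])
d=snapshot("side"); W=cloud(d); hsv=cv2.cvtColor(d["img"],cv2.COLOR_BGR2HSV)
r=np.linalg.norm(W[...,:2]-[512,-283],axis=-1); ok=(hsv[...,1]<40)&(hsv[...,2]>90)
q=W[ok&(r<22)&(W[...,2]>125)&(W[...,2]<150)]; print("closed",np.median(q,0),len(q))
q=W[ok&(r>29)&(r<37)&(W[...,2]>15)&(W[...,2]<60)]; print("flange z",np.percentile(q[:,2],[10,50,90]),len(q))
q=W[ok&(r>42)&(r<50)&(W[...,2]<18)&(W[...,2]>5)]; print("tray z",np.median(q[:,2]))
E
```

```text
[ 511.76 -281.85  114.04] [3.14 0.61 1.68] [-0.67  0.51 -2.74] [0.86 0.09 0.05]
closed [ 511.88 -283.57  137.86] 468
flange z [29.98 33.53 35.92] 382
tray z 13.245611820260478
```

>>> arm_command(deltas=[{"x": 1.7, "y": 0, "z": 2.5, "rx": 0, "ry": 0, "rz": 0}, {"x": 3.4, "y": 0, "z": 4.9, "rx": 0, "ry": 0, "rz": 0}, {"x": 5.2, "y": 0, "z": 7.4, "rx": 0, "ry": 0, "rz": 0}, {"x": 6.3, "y": 0, "z": 9, "rx": 0, "ry": 0, "rz": 0}, {"x": 6.9, "y": 0, "z": 9.8, "rx": 0, "ry": 0, "rz": 0}, {"x": 6.9, "y": 0, "z": 9.8, "rx": 0, "ry": 0, "rz": 0}, {"x": 7.2, "y": 0, "z": 10.2, "rx": 0, "ry": 0, "rz": 0}, {"x": 7.5, "y": 0, "z": 10.6, "rx": 0, "ry": 0, "rz": 0}, {"x": 7.5, "y": 0, "z": 10.6, "rx": 0, "ry": 0, "rz": 0}])

```text
clock: 8.8
position: [511.5, -281.7, 100.8]
ee_rot: [3.14, 0.607, 1.679]
ft_force: [0.8, 1.1, -1.8]
grip_width: 0.582
finger_force: 64.0
```

>>> arm_command(deltas=[{"x": 0.3, "y": 0, "z": 0.4, "rx": 0, "ry": 0, "rz": 0}, {"x": 0.3, "y": 0, "z": 0.4, "rx": 0, "ry": 0, "rz": 0}, {"x": 0.6, "y": 0, "z": 0.8, "rx": 0, "ry": 0, "rz": 0}, {"x": 0.6, "y": 0, "z": 0.8, "rx": 0, "ry": 0, "rz": 0}, {"x": 0.6, "y": 0, "z": 0.8, "rx": 0, "ry": 0, "rz": 0}])

```text
clock: 9.3
position: [511.5, -281.6, 99.8]
ee_rot: [3.14, 0.607, 1.679]
ft_force: [0.2, 0.4, -1.7]
grip_width: 0.585
finger_force: 64.0
```

>>> arm_command(deltas=[{"x": 0.3, "y": 0, "z": 0.4, "rx": 0, "ry": 0, "rz": 0}, {"x": 0.3, "y": 0, "z": 0.4, "rx": 0, "ry": 0, "rz": 0}, {"x": 0.6, "y": 0, "z": 0.8, "rx": 0, "ry": 0, "rz": 0}, {"x": 0.6, "y": 0, "z": 0.8, "rx": 0, "ry": 0, "rz": 0}, {"x": 0.6, "y": 0, "z": 0.8, "rx": 0, "ry": 0, "rz": 0}])

```text
clock: 9.8
position: [511.6, -281.7, 99.3]
ee_rot: [3.14, 0.608, 1.679]
ft_force: [-1.4, 1.9, 3.2]
grip_width: 0.58
finger_force: 64.5
```

>>> arm_command(deltas=[{"x": 0.3, "y": 0, "z": 0.4, "rx": 0, "ry": 0, "rz": 0}, {"x": 0.3, "y": 0, "z": 0.4, "rx": 0, "ry": 0, "rz": 0}, {"x": 0.5, "y": 0, "z": 0.7, "rx": 0, "ry": 0, "rz": 0}, {"x": 0.5, "y": 0, "z": 0.7, "rx": 0, "ry": 0, "rz": 0}, {"x": 0.5, "y": 0, "z": 0.7, "rx": 0, "ry": 0, "rz": 0}], squeeze=30)

```text
clock: 10.3
position: [511.7, -281.7, 99.4]
ee_rot: [3.14, 0.609, 1.679]
ft_force: [-4.3, 4.1, 8.5]
grip_width: 0.579
finger_force: 65.1
```

```bash
python3 - <<'E'
from h import *
np.set_printoptions(precision=2,suppress=True)
s=get_state(); print(s["position"],s["ft_force"],s["ft_torque"])
d=snapshot("side"); W=cloud(d); hsv=cv2.cvtColor(d["img"],cv2.COLOR_BGR2HSV)
r=np.linalg.norm(W[...,:2]-[512,-283],axis=-1); ok=(hsv[...,1]<40)&(hsv[...,2]>90)
q=W[ok&(r<22)&(W[...,2]>115)&(W[...,2]<150)]; print("closed",np.median(q,0),len(q))
q=W[ok&(r>29)&(r<36)&(W[...,2]>15)&(W[...,2]<60)]; A=np.c_[q[:,:2]-[512,-283],np.ones(len(q))]; print("flange plane",np.linalg.lstsq(A,q[:,2],rcond=None)[0],len(q))
E
```

```text
[ 511.72 -281.74   99.37] [-4.3   4.13  8.5 ] [ 0.48  0.83 -0.41]
closed [ 512.02 -283.27  123.52] 452
flange plane [ 0.    0.01 19.4 ] 295
```

Flange is seated: closed end at 123.5, flange top at 19.4, with a light contact force. Releasing.

>>> arm_command(deltas=[{"x": 0, "y": 0, "z": 0, "rx": 0, "ry": 0, "rz": 0}, {"x": 0, "y": 0, "z": 0, "rx": 0, "ry": 0, "rz": 0}, {"x": 0, "y": 0, "z": 0, "rx": 0, "ry": 0, "rz": 0}, {"x": 0, "y": 0, "z": 0, "rx": 0, "ry": 0, "rz": 0}, {"x": 0, "y": 0, "z": 0, "rx": 0, "ry": 0, "rz": 0}, {"x": 0, "y": 0, "z": 0, "rx": 0, "ry": 0, "rz": 0}, {"x": 0, "y": 0, "z": 0, "rx": 0, "ry": 0, "rz": 0}, {"x": 0, "y": 0, "z": 0, "rx": 0, "ry": 0, "rz": 0}], hand=0.85)

```text
clock: 11.15
position: [511.5, -281.6, 98.0]
ee_rot: [3.14, 0.607, 1.679]
ft_force: [0.1, -0.0, -1.1]
grip_width: 0.848
finger_force: 0.0
```

>>> arm_command(deltas=[{"x": 0, "y": 0, "z": -5, "rx": 0, "ry": 0, "rz": 0}, {"x": 0, "y": 0, "z": -15, "rx": 0, "ry": 0, "rz": 0}, {"x": 0, "y": 0, "z": -30, "rx": 0, "ry": 0, "rz": 0}, {"x": 0, "y": 0, "z": -50, "rx": 0, "ry": 0, "rz": 0}, {"x": 0, "y": 0, "z": -75, "rx": 0, "ry": 0, "rz": 0}, {"x": 0, "y": 0, "z": -100, "rx": 0, "ry": 0, "rz": 0}, {"x": 0, "y": 0, "z": -125, "rx": 0, "ry": 0, "rz": 0}, {"x": 0, "y": 0, "z": -150, "rx": 0, "ry": 0, "rz": 0}, {"x": 0, "y": 0, "z": -150, "rx": 0, "ry": 0, "rz": 0}, {"x": 0, "y": 0, "z": -150, "rx": 0, "ry": 0, "rz": 0}])

```text
clock: 12.15
position: [502.5, -196.0, 222.0]
ee_rot: [3.138, 0.608, 1.679]
ft_force: [-0.3, 0.1, -0.4]
grip_width: 0.851
finger_force: 0.0
```

```bash
python3 - <<'E'
from h import *
np.set_printoptions(precision=2,suppress=True)
s=get_state(); print(s["position"],s["joint_pos"],s["ft_force"])
d=snapshot("side"); cv2.imwrite("pics/a3.png",cv2.resize(d["img"][200:410,340:520],None,fx=2.8,fy=2.8)); W=cloud(d); hsv=cv2.cvtColor(d["img"],cv2.COLOR_BGR2HSV)
r=np.linalg.norm(W[...,:2]-[512,-283],axis=-1); ok=(hsv[...,1]<40)&(hsv[...,2]>90)
q=W[ok&(r<22)&(W[...,2]>115)&(W[...,2]<150)]; print("closed",np.median(q,0),len(q))
q=W[ok&(r>29)&(r<36)&(W[...,2]>15)&(W[...,2]<60)]; A=np.c_[q[:,:2]-[512,-283],np.ones(len(q))]; print("flange plane",np.linalg.lstsq(A,q[:,2],rcond=None)[0],len(q))
# tab target: station yaw .292, peg (512.3,-283); tab middle from view
e=np.linalg.norm(W[...,:2]-[625,-249.5],axis=-1)<30; q=W[e&(hsv[...,2]<60)&(W[...,2]>60)&(W[...,2]<80)]
c=cv2.minAreaRect(q[:,:2].astype(np.float32)); print("tab",c)
R=tool(.292+np.pi/2,0); p=np.array([*c[0],0])
delta(p+[0,0,180],R,"above"); delta(p+[0,0,57],R,"pinch")
E
```

```text
[ 502.49 -196.04  222.03] [-0.08  0.24 -0.22  0.98 -0.6   1.35] [-0.28  0.09 -0.38]
closed [ 511.49 -283.31  123.29] 451
flange plane [ 0.   -0.   19.12] 287
tab ((626.83203125, -249.83358764648438), (11.852045059204102, 31.803770065307617), 20.121566772460938)
above shift [-31.4 118.3  71.9] turn [-0.05  0.61 -0.18]
pinch shift [ 38.7 118.2 173. ] turn [-0.05  0.61 -0.18]
```

View pics/a3.png

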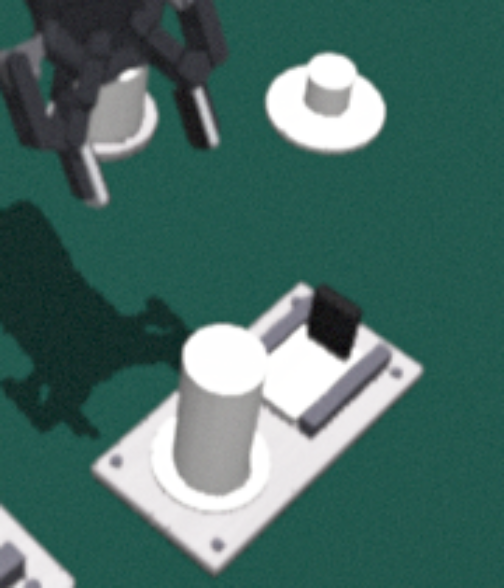

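The cup stands seated on the small steel station, with the tab at crop px (333,320). Moving above the tab to pinch it.

>>> arm_command(deltas=[{"x": -8, "y": 30, "z": 18, "rx": -0.0125, "ry": 0.15, "rz": -0.045}, {"x": -16, "y": 59, "z": 36, "rx": -0.025, "ry": 0.3, "rz": -0.09}, {"x": -24, "y": 89, "z": 54, "rx": -0.037, "ry": 0.45, "rz": -0.135}, {"x": -31.4, "y": 118, "z": 72, "rx": -0.05, "ry": 0.61, "rz": -0.18}, {"x": -31.4, "y": 118, "z": 72, "rx": -0.05, "ry": 0.61, "rz": -0.18}, {"x": -31.4, "y": 118, "z": 72, "rx": -0.05, "ry": 0.61, "rz": -0.18}, {"x": -31.4, "y": 118, "z": 72, "rx": -0.05, "ry": 0.61, "rz": -0.18}, {"x": -31.4, "y": 118, "z": 72, "rx": -0.05, "ry": 0.61, "rz": -0.18}, {"x": -31.4, "y": 118, "z": 72, "rx": -0.05, "ry": 0.61, "rz": -0.18}], hand=0.6)

```text
clock: 13.1
position: [626.5, -248.9, 182.1]
ee_rot: [-3.139, -0.003, 1.866]
ft_force: [-0.2, -0.5, 0.4]
grip_width: 0.6
finger_force: 0.0
```

```bash
python3 - <<'E'
from h import *
s=get_state(); print(np.round(s["position"],1),np.round(s["joint_pos"],2),s["grip_width"])
delta([626,-249.6,62],tool(.292+np.pi/2,0),"pinch")
E
```

```text
[ 626.5 -248.9  182.1] [-0.38  0.63  0.42  1.36  0.    0.9 ] 0.6000569135192375
pinch shift [ -0.9  -0.4 120.1] turn [-0.003 -0.003  0.003]
```

>>> arm_command(deltas=[{"x": -0.9, "y": -0.4, "z": 15, "rx": 0, "ry": 0, "rz": 0}, {"x": -0.9, "y": -0.4, "z": 35, "rx": 0, "ry": 0, "rz": 0}, {"x": -0.9, "y": -0.4, "z": 55, "rx": 0, "ry": 0, "rz": 0}, {"x": -0.9, "y": -0.4, "z": 70, "rx": 0, "ry": 0, "rz": 0}, {"x": -0.9, "y": -0.4, "z": 82, "rx": 0, "ry": 0, "rz": 0}, {"x": -0.9, "y": -0.4, "z": 94, "rx": 0, "ry": 0, "rz": 0}, {"x": -0.9, "y": -0.4, "z": 104, "rx": 0, "ry": 0, "rz": 0}, {"x": -0.9, "y": -0.4, "z": 112, "rx": 0, "ry": 0, "rz": 0}, {"x": -0.9, "y": -0.4, "z": 119, "rx": 0, "ry": 0, "rz": 0}, {"x": -0.9, "y": -0.4, "z": 119, "rx": 0, "ry": 0, "rz": 0}, {"x": -0.9, "y": -0.4, "z": 119, "rx": 0, "ry": 0, "rz": 0}])

```text
clock: 14.2
position: [626.0, -250.8, 61.1]
ee_rot: [-3.137, -0.005, 1.864]
ft_force: [0.5, 0.0, 0.5]
grip_width: 0.599
finger_force: 0.0
```

>>> arm_command(deltas=[{"x": 0, "y": 0, "z": 0, "rx": 0, "ry": 0, "rz": 0}, {"x": 0, "y": 0, "z": 0, "rx": 0, "ry": 0, "rz": 0}, {"x": 0, "y": 0, "z": 0, "rx": 0, "ry": 0, "rz": 0}, {"x": 0, "y": 0, "z": 0, "rx": 0, "ry": 0, "rz": 0}, {"x": 0, "y": 0, "z": 0, "rx": 0, "ry": 0, "rz": 0}, {"x": 0, "y": 0, "z": 0, "rx": 0, "ry": 0, "rz": 0}, {"x": 0, "y": 0, "z": 0, "rx": 0, "ry": 0, "rz": 0}, {"x": 0, "y": 0, "z": 0, "rx": 0, "ry": 0, "rz": 0}, {"x": 0, "y": 0, "z": 0, "rx": 0, "ry": 0, "rz": 0}, {"x": 0, "y": 0, "z": 0, "rx": 0, "ry": 0, "rz": 0}, {"x": 0, "y": 0, "z": 0, "rx": 0, "ry": 0, "rz": 0}, {"x": 0, "y": 0, "z": 0, "rx": 0, "ry": 0, "rz": 0}], hand=0, squeeze=20)

```text
clock: 15.4
position: [626.3, -250.8, 61.6]
ee_rot: [-3.138, -0.004, 1.864]
ft_force: [0.8, 1.1, 4.9]
grip_width: 0.139
finger_force: 24.5
```

Tab gripped. Sliding 20 mm towards the peg, then feeling for the stop.

>>> arm_command(deltas=[{"x": 0, "y": -2, "z": 0, "rx": 0, "ry": 0, "rz": 0}, {"x": 0, "y": -5, "z": 0, "rx": 0, "ry": 0, "rz": 0}, {"x": 0, "y": -8, "z": 0, "rx": 0, "ry": 0, "rz": 0}, {"x": 0, "y": -11, "z": 0, "rx": 0, "ry": 0, "rz": 0}, {"x": 0, "y": -14, "z": 0, "rx": 0, "ry": 0, "rz": 0}, {"x": 0, "y": -17, "z": 0, "rx": 0, "ry": 0, "rz": 0}, {"x": 0, "y": -19, "z": 0, "rx": 0, "ry": 0, "rz": 0}, {"x": 0, "y": -20, "z": 0, "rx": 0, "ry": 0, "rz": 0}, {"x": 0, "y": -20, "z": 0, "rx": 0, "ry": 0, "rz": 0}])

```text
clock: 16.3
position: [606.9, -256.6, 61.6]
ee_rot: [-3.138, -0.004, 1.864]
ft_force: [0.2, 0.4, 5.1]
grip_width: 0.138
finger_force: 24.4
```

>>> arm_command(deltas=[{"x": 0, "y": -1, "z": 0, "rx": 0, "ry": 0, "rz": 0}, {"x": 0, "y": -2, "z": 0, "rx": 0, "ry": 0, "rz": 0}, {"x": 0, "y": -2.5, "z": 0, "rx": 0, "ry": 0, "rz": 0}, {"x": 0, "y": -2.5, "z": 0, "rx": 0, "ry": 0, "rz": 0}])

```text
clock: 16.7
position: [604.7, -257.3, 61.6]
ee_rot: [-3.138, -0.004, 1.864]
ft_force: [1.0, 0.2, 4.0]
grip_width: 0.137
finger_force: 24.4
```

>>> arm_command(deltas=[{"x": 0, "y": -0.7, "z": 0, "rx": 0, "ry": 0, "rz": 0}, {"x": 0, "y": -1.5, "z": 0, "rx": 0, "ry": 0, "rz": 0}, {"x": 0, "y": -1.5, "z": 0, "rx": 0, "ry": 0, "rz": 0}, {"x": 0, "y": -1.5, "z": 0, "rx": 0, "ry": 0, "rz": 0}])

```text
clock: 17.1
position: [603.2, -257.7, 61.6]
ee_rot: [-3.138, -0.004, 1.864]
ft_force: [0.7, 0.2, 5.9]
grip_width: 0.137
finger_force: 24.4
```

>>> arm_command(deltas=[{"x": 0, "y": -0.7, "z": 0, "rx": 0, "ry": 0, "rz": 0}, {"x": 0, "y": -1.2, "z": 0, "rx": 0, "ry": 0, "rz": 0}, {"x": 0, "y": -1.2, "z": 0, "rx": 0, "ry": 0, "rz": 0}, {"x": 0, "y": -1.2, "z": 0, "rx": 0, "ry": 0, "rz": 0}])

```text
clock: 17.5
position: [602.3, -258.0, 61.6]
ee_rot: [-3.138, -0.004, 1.864]
ft_force: [2.1, 0.7, 5.5]
grip_width: 0.135
finger_force: 24.4
```

>>> arm_command(deltas=[{"x": 0, "y": -0.7, "z": 0, "rx": 0, "ry": 0, "rz": 0}, {"x": 0, "y": -1.2, "z": 0, "rx": 0, "ry": 0, "rz": 0}, {"x": 0, "y": -1.2, "z": 0, "rx": 0, "ry": 0, "rz": 0}, {"x": 0, "y": -1.2, "z": 0, "rx": 0, "ry": 0, "rz": 0}])

```text
clock: 17.9
position: [602.2, -258.0, 61.7]
ee_rot: [-3.14, -0.004, 1.865]
ft_force: [5.5, 1.6, 3.6]
grip_width: 0.137
finger_force: 24.3
```

>>> arm_command(deltas=[{"x": 0, "y": -0.7, "z": 0, "rx": 0, "ry": 0, "rz": 0}, {"x": 0, "y": -1.2, "z": 0, "rx": 0, "ry": 0, "rz": 0}, {"x": 0, "y": -1.2, "z": 0, "rx": 0, "ry": 0, "rz": 0}, {"x": 0, "y": -1.2, "z": 0, "rx": 0, "ry": 0, "rz": 0}])

```text
clock: 18.3
position: [602.2, -258.0, 61.7]
ee_rot: [3.141, -0.004, 1.865]
ft_force: [8.3, 2.5, 2.8]
grip_width: 0.135
finger_force: 24.2
```

The keeper is at the stop: no motion, force rising, and the tab centre is 93–94 mm from the peg axis. Relieving the load, opening and lifting away.

>>> arm_command(deltas=[{"x": 0, "y": 1.2, "z": 0, "rx": 0, "ry": 0, "rz": 0}, {"x": 0, "y": 1.8, "z": 0, "rx": 0, "ry": 0, "rz": 0}, {"x": 0, "y": 1.8, "z": 0, "rx": 0, "ry": 0, "rz": 0}, {"x": 0, "y": 1.8, "z": 0, "rx": 0, "ry": 0, "rz": 0}, {"x": 0, "y": 1.8, "z": 0, "rx": 0, "ry": 0, "rz": 0}, {"x": 0, "y": 1.8, "z": 0, "rx": 0, "ry": 0, "rz": 0}, {"x": 0, "y": 1.8, "z": 0, "rx": 0, "ry": 0, "rz": 0}, {"x": 0, "y": 1.8, "z": 0, "rx": 0, "ry": 0, "rz": 0}], hand=0.5)

```text
clock: 19.1
position: [601.2, -258.2, 61.3]
ee_rot: [-3.137, -0.005, 1.864]
ft_force: [0.1, 0.9, 0.3]
grip_width: 0.502
finger_force: 0.0
```

>>> arm_command(deltas=[{"x": 0, "y": 0, "z": -8, "rx": 0, "ry": 0, "rz": 0}, {"x": 0, "y": 0, "z": -20, "rx": 0, "ry": 0, "rz": 0}, {"x": 0, "y": 0, "z": -40, "rx": 0, "ry": 0, "rz": 0}, {"x": 0, "y": 0, "z": -65, "rx": 0, "ry": 0, "rz": 0}, {"x": 0, "y": 0, "z": -95, "rx": 0, "ry": 0, "rz": 0}, {"x": 0, "y": 0, "z": -130, "rx": 0, "ry": 0, "rz": 0}, {"x": 0, "y": 0, "z": -170, "rx": 0, "ry": 0, "rz": 0}, {"x": 100, "y": 0, "z": -200, "rx": 0, "ry": 0, "rz": 0}, {"x": 140, "y": 0, "z": -200, "rx": 0, "ry": 0, "rz": 0}, {"x": 140, "y": 0, "z": -200, "rx": 0, "ry": 0, "rz": 0}, {"x": 140, "y": 0, "z": -200, "rx": 0, "ry": 0, "rz": 0}, {"x": 140, "y": 0, "z": -200, "rx": 0, "ry": 0, "rz": 0}])

```text
clock: 20.3
position: [562.2, -124.0, 263.9]
ee_rot: [-3.14, -0.003, 1.866]
ft_force: [-0.6, -0.5, -0.8]
grip_width: 0.5
finger_force: 0.0
```

```bash
python3 - <<'E'
from h import *
np.set_printoptions(precision=2,suppress=True)
s=get_state(); print(s["clock"],s["position"],s["qvel"],s["ft_force"])
d=snapshot("side"); cv2.imwrite("pics/a4.png",cv2.resize(d["img"][190:410,340:540],None,fx=2.6,fy=2.6)); W=cloud(d); hsv=cv2.cvtColor(d["img"],cv2.COLOR_BGR2HSV)
r=np.linalg.norm(W[...,:2]-[512,-283],axis=-1); ok=(hsv[...,1]<40)&(hsv[...,2]>90)
q=W[ok&(r<22)&(W[...,2]>115)&(W[...,2]<150)]; print("closed",np.median(q,0),len(q))
e=np.linalg.norm(W[...,:2]-[602,-257],axis=-1)<30; q=W[e&(hsv[...,2]<60)&(W[...,2]>60)&(W[...,2]<80)]
c=cv2.minAreaRect(q[:,:2].astype(np.float32)); print("tab",c,"from first look",np.hypot(626.6-c[0][0],-250.0-c[0][1]))
E
```

```text
20.3 [ 562.19 -123.98  263.89] [-0.03  0.04  0.01 -0.01 -0.    0.  ] [-0.61 -0.53 -0.77]
closed [ 511.52 -283.55  123.27] 452
tab ((600.2747192382812, -258.3489990234375), (11.207292556762695, 31.870582580566406), 10.097355842590332) from first look 27.617497929332426
```

View pics/a4.png

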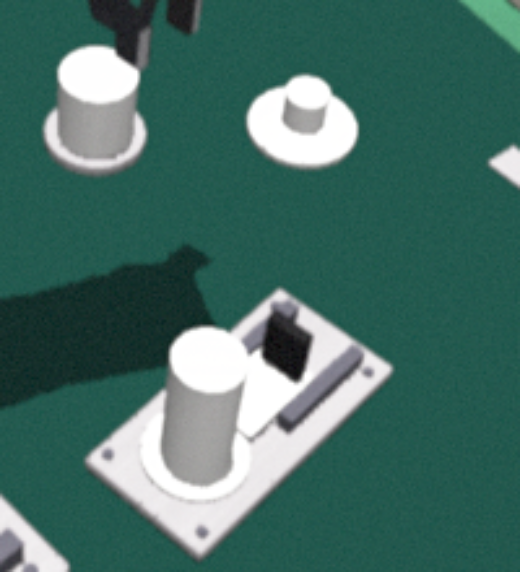

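The picture shows the cup upright on the station with its flange flat, the keeper's tongue over the flange, and the tab home at (287,345). The short cup and hub look undisturbed, and the gripper is clear. Handing in.

```bash
python3 -c "
from rig import bot
print(bot.close_job())"
```

```text
the job is handed in; nothing more can be done
None
```

The job is handed in after about 20 s of robot time: the cup sits mouth down on the small steel station's peg with its flange flat, the keeper is against its home stop, the gripper is open and clear, and the bystanders weren't touched.

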